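Clear the filter case, open its cover and hold up the filter plate

TASK

Move the small closed carton that lies on the cover of the grey filter case onto the column of two equal cartons, squarely on top and lined up with them, and let go of it there. Then swing the case's cover flap open by its front tab until it stands upright or farther back, where it stays by itself, and draw the filter plate (the one with the bridge handle) straight up out of its slot, leaving the plain blank plate in the other slot. Finish while still holding the filter plate in the gripper: upright and still over the middle of the steel drip tray, its lower edge about 10 cm above the tray and touching nothing else; leave the column and the other things on the table as they are.

Things in the scene. Friction and masses are not known exactly. Their poses are not given: they have to be found in the camera images.
- case: Grey metal filter case fixed to the table: 116 (x) x 176 (y) x 80 mm high, walls and floor 5 mm. Origin: centre of its underside; x points to the hinge (away from the robot), z up. Two guide slots hold plates upright, running along x, at x = 0, y = +32 and -32 mm, 2 mm play each side; plates stand on its floor (5 mm) and lift straight out. Guides end 49 mm above the underside.
- flap (a joint): Angle of the cover flap: 0 closed (level, on the case), 1.57 upright, 1.92 fully open at its stop, leaning back away from the robot. Friction hinge: it stays where it is left; about 2 N at the tab lifts it.
- flap_hinge (a point): Middle of the flap's hinge line, on the far (+x) upper rim of the case: 58 mm in x from the case's centre, 80 mm above its underside. The line runs along the case's y.
- flap_tab (a point): Grasp point of the flap's steel tab, which is 32 mm wide (along the case's y), 8 mm thick and stands 40 mm out from the flap's front edge (point 25 mm out; 141 mm from the hinge line; closed, 84 mm above the case's underside; free below). Pinched by its two sides it turns in the fingers as the flap swings. Flap: 116 x 176 x 6 mm, upper face 86 mm above the case's underside.
- filter_plate: The filter plate, hidden under the flap at the start, in one or the other slot: an aluminium frame with a wire mesh, 100 mm (its x) x 10 mm (its y) x 46 mm high, with a bridge handle on top; 67 mm high in all, about 90 g. Origin: centre of its lower edge; z up.
- plate_handle (a point): Centre of the bridge handle's bar: 48 mm long along the plate's x, 10 mm thick (y), 11 mm high; 61.5 mm above the plate's lower edge (66.5 mm above the case's underside while in the slot).
- blank_plate: Plain solid aluminium plate without handle, 100 x 10 x 46 mm, in the other slot. Origin: centre of its lower edge. Stays there.
- carton_cover: Small closed carton of fuses, 36 mm (its x) x 60 mm (its y) x 22 mm high, about 60 g, lying flat on the closed flap. Origin: centre of its underside, z up.
- carton_mid: Upper carton of the column of two; same size and axes, origin at the centre of its underside; its top is where the carton goes.
- carton_low: Lower carton of the column, on a 4 mm thick glass plate on the table; same size and axes.
- tray: Square steel drip tray, 110 x 110 mm, rim 16 mm high, walls and floor 4 mm, fixed on the table. Origin: centre of its underside.
- salve_jar: Bystander: low round glass jar with a metal lid, 87 mm wide, 57 mm high. Origin: centre of its underside.
- rubber_stopper: Bystander: rubber stopper, 31 mm wide, 26 mm high. Origin: centre of its underside.
- tape_reel: Bystander: reel of tape lying flat, 52 mm wide, 15 mm high. Origin: centre of its underside.
- marker: Bystander: felt marker lying on the table, 124 mm long, 13 mm thick. Origin: centre of its underside.

How it is judged:
On the way, in this order (a step that is already met when the one before it is completed fails the run):
1. the carton from the cover stands squarely on the column and is let go (horizontal distance between carton_cover and carton_mid below 0.01 m and z of carton_cover in the frame of carton_mid between 0.017 and 0.027 m and angle between the x axis of carton_cover and the x axis of carton_mid, either way round below 0.17 rad and horizontal distance between carton_mid and carton_low below 0.01 m and z of carton_mid in the frame of carton_low above 0.017 m and angle between carton_cover's own z axis and vertical below 0.1 rad and contact force between the fingers and carton_cover below 0.1 N), for 0.3 s.
2. the cover flap is open (value of joint flap above 1.4 rad), for 0.2 s.
3. the filter plate is drawn up out of the case in the gripper (z of filter_plate in the frame of case above 0.085 m and contact force between the fingers and filter_plate above 1 N), for 0.1 s.
At the end, for the whole second after the job is handed in: Released carton level on the column, within 10 mm and 0.17 rad of the one below, column intact; flap past 1.4 rad; filter plate held by the fingers alone, still, upright within 0.2 rad, within 40 mm of the tray's centre, lower edge 65-190 mm above the table; blank still in its slot (all of step 1 and value of joint flap above 1.4 rad and horizontal distance between filter_plate and tray below 0.04 m and height (world z) of filter_plate between 0.065 and 0.19 m and angle between filter_plate's own z axis and vertical below 0.2 rad and linear speed of filter_plate below 0.03 m/s and contact force between the fingers and filter_plate above 1 N and contact force between filter_plate and tray below 0.1 N and contact force between filter_plate and case below 0.1 N and z of blank_plate in the frame of case below 0.012 m and distance of blank_plate from where it was at the start of the episode below 0.012 m); the arm keeps its last pose, push and grip.
It fails at once if the column's lower cartons are shifted by more than 20 mm (distance of any of carton_low, carton_mid from where it was at the start of the episode above 0.02 m).
It fails at once if the blank plate is pulled out (z of blank_plate in the frame of case above 0.03 m).
It fails at once if a bystander is moved by more than 25 mm (distance of any of salve_jar, rubber_stopper, tape_reel, marker from where it was at the start of the episode above 0.025 m).
It also fails if it takes over 67 s, if anything falls off the work surface, if the arm or the gripper's body presses on something with over 40 N, if the wrist force passes 120 N, or if a joint passes its speed limit or range.

ROBOT

A 7-joint arm with a two-finger parallel gripper is mounted at the origin on a cart in front of the work surface, level with it; the furniture and walls round the work are solid. World frame = base frame: x ahead of the robot, y to its left, z up, the work surface at z = 0. Lengths are in m, angles in rad, forces in N, time in s.
With the tool pointing down it reaches from about 0.425 to 0.875 m from the base axis. Payload 9.9 kg.
Tool frame: the origin (TCP) lies on the centre line of the jaws, within the pads' length; the fingertips stand 22 mm ahead of it and the grasp point (between the pads) lies 3 mm ahead of it; z points along the fingers, y is the line along which they close (so a half turn about z gives the same grasp; the last joint's range is limited). The gripper opens to 85 mm and grips with 20 to 120 N. Pads are 22 mm wide; open, the fingers measure 114 mm over their backs; the gripper's body (76 mm by 85 mm) begins 54 mm behind the grasp point. The pads swing forward as they close: fully open they stand 13 mm farther back than shut.
Start: joints at [1.067, 0.576, 0.025, 1.437, -0.015, 1.129, -0.057], TCP at [0.275, -0.616, 0.253] pointing down, gripper open.
Joint ranges: [-2.76, 2.76], [-0.34, 2.15], [-1.52, 1.57], [0.19, 2.46], [-1.09, 4.23], [0.17, 1.99], [-2.82, 2.82]. Speed limits (rad/s): [2.22, 2.22, 3.01, 3.01, 3.14, 3.14, 3.14].

INTERFACE

Orientations are given as a unit quaternion [x, y, z, w].
In Python, from plant import * gives the robot as it stands. The module is installed in compiled form; this text tells all that it offers.
- The arm moves only by the tool step_arm, never from a script. Its argument "targets" is a list of rows, each a list of 6 numbers: the shift along the tool's x, y, z each as a share of 250 mm, from -1 to 1, then the turn, a rotation vector about the tool's x, y, z each as a share of 360 degrees, from -1 to 1. A call has 1 to 12 rows; each row shifts and turns the commanded pose from where the row before left it, along the tool's axes as they then stand; what a row does not reach is not made up. A row lasts 1/12 s, in which the tool goes at most 41.7 mm and 7.16 degrees, less where a joint would pass 70% of its speed; a pose out of reach is approached as far as the arm can. A call with a number of a shift or a turn outside -1 to 1 is refused whole. A call with a gripper value outside its range is refused whole. "gripper" is the gripper's target within -1 to 1 (shut at 1, half-way at 0, fully open at -1), set as the call begins (left out, the last holds). The fingers move at their own pace and stop on an object; "newtons" is the grip in N (left out, the last holds). Time passes only in rows, so rows that do not move let the fingers close. It gives the time, the measured TCP pose, the force, the opening and the grip force at its end, in the units of the state.
- state(): the state, without advancing time (a new reading comes with each control period).
- grab_frame(name): name is "scene" or "top" or "wrist"; returns a dict with "pixels" (420x560x3 uint8, red, green, blue), "camera_matrix" (3x3 intrinsics, pixels), "distortion" ([k1, k2, p1, p2, k3] as OpenCV has them; the pictures are not rectified), "xyz" and "attitude" of the camera in the world. Camera axes: x right, y down, z forward; pixel columns grow to the right and rows downward; lengths in m; the calibration is good to about 2 mm. A picture is of the moment at which its call begins. There is no depth.
- finish_job(): hands the job in; it is judged then, once.
Trained networks look in the newest picture that a camera, given by its name, has taken for a name from the list of things; names that differ only in an ending like _2 or _b are one class to them, and where a whole thing is asked for, a point or a joint stands for the part that bears it (a point fixed in the world has none). Each returns a list of dicts, best first, with "p" (0 to 1); they miss things now and then, are a little off and sometimes report something else, mostly with a low value. They report only what shows in the picture. A call takes as long as a camera call.
- recognise(camera, query): "position" ([x, y, z] in m, in the coordinates of the camera as it stood for that picture, good to about 4 mm: the middle of the surface that is visible of it).
- cut_out(camera, query): "mask" (420x560 bool, what is visible of it).
The state is a dict: "clock": time; "joint_positions": joint angles; "qvel": joint speeds; "joint_torque": joint torques, N m; "tcp_pos": TCP position; "eef_rot": TCP orientation; "ft_force": force on the tool from outside, world axes, zero at the start; "wrist_torque": the same for the moment, N m; "opening": finger opening in m; "gripper_force": force on a finger pad.
Only numpy, scipy, OpenCV 4.12 (cv2) and the standard library are available. Lean on these libraries where they do the work, as an engineer would, in place of code of your own. Each camera call takes 0.05 s, during which the arm holds its last target. There are 200 camera calls.

## Working session

There is one attempt and no reset: what is moved stays moved. The work goes in short steps, Python scripts to look and compute and a tool call to move; the robot and the scene stay as the last step left them, time stands still between calls to the robot, and variables do not carry over. Pictures are saved under pics/ and viewed, at most 10 in all, crops included, and the job is handed in when it is done.

Besides the shell and the picture viewer there is one more tool, called after "Emit:" as a command line: name --pt "numbers of a row" for each row, then --argument value for the rest. step_arm: Moves the arm, as the interface text tells. Its arguments: {"type":"object","properties":{"targets":{"type":"array","items":{"type":"array","items":{"type":"number"}}},"gripper":{"type":"number"},"newtons":{"type":"number"}},"required":["targets"]}

```bash
mkdir -p pics; cat > h.py <<'E'
from plant import *
import numpy as np, cv2
from scipy.spatial.transform import Rotation as R
def cam(f):
    a=np.array(f["attitude"]); 
    Rm=R.from_quat(a).as_matrix() if a.size==4 else a.reshape(3,3)
    return Rm,np.array(f["xyz"])
def rec(c,q,f,n=1):
    Rm,t=cam(f)
    return [(round(d["p"],2),np.round(Rm@np.array(d["position"])+t,4)) for d in recognise(c,q)[:n]]
def ray(f,uv,z):
    Rm,t=cam(f)
    p=cv2.undistortPoints(np.array(uv,float).reshape(-1,1,2),np.array(f["camera_matrix"]),np.array(f["distortion"])).reshape(-1,2)
    d=np.c_[p,np.ones(len(p))]@Rm.T
    return t+d*((z-t[2])/d[:,2])[:,None]
def rect(c,q,f,z):
    """mask outline mapped to plane z, min-area rect: centre,size,angle"""
    m=cut_out(c,q)[0]["mask"].astype(np.uint8)
    cs=max(cv2.findContours(m,0,2)[0],key=cv2.contourArea)
    P=ray(f,cs[:,0,:],z)[:,:2]
    return cv2.minAreaRect((P*1000).astype(np.float32)),P
def save(f,n): cv2.imwrite("pics/"+n,f["pixels"][:,:,::-1])
E
python3 - <<'E'
from h import *
print(state())
for c in ["scene","top"]:
    f=grab_frame(c); save(f,c+"0.png"); print(c,f["xyz"],f["attitude"],f["camera_matrix"])
    for q in ["case","flap_tab","carton_cover","carton_mid","carton_low","tray","salve_jar","rubber_stopper","tape_reel","marker"]:
        print(q,rec(c,q,f,3))
E
```

```text
{'clock': 0.0, 'joint_positions': array([ 1.06720047,  0.57650177,  0.02486626,  1.43789973, -0.0149753 ,
        1.12900889, -0.0565157 ]), 'qvel': array([-0.00016541, -0.00109717,  0.00072872,  0.00055086, -0.00039332,
       -0.00014925, -0.00082568]), 'joint_torque': array([ 1.12948328e-03, -7.65735984e+01,  2.25105129e+00, -2.85966754e+01,
        1.52878440e-02,  1.26128067e-02, -2.31998553e-05]), 'tcp_pos': array([ 0.27493195, -0.61601751,  0.25246646]), 'eef_rot': array([ 9.78050768e-01,  2.08365131e-01, -2.27745385e-04, -7.84111782e-04]), 'ft_force': array([ 1.21877575, -0.15508631, -0.28715414]), 'wrist_torque': array([-0.01430316, -0.0059612 , -0.03642545]), 'gripper_force': 0.0, 'opening': 0.08551966601154382}
scene [-0.15545124  0.66736457  0.82425692] [-0.35347747  0.8331519  -0.38793035  0.17441799] [[464.58189752   0.         280.15927197]
 [  0.         464.58189752 201.9611388 ]
 [  0.           0.           1.        ]]
case [(0.62, array([ 0.5292, -0.0308,  0.0758])), (0.6, array([ 0.384 , -0.2145,  0.0173]))]
flap_tab [(0.62, array([ 0.545 , -0.0582,  0.0899]))]

[... 486 characters left out ...]
933 0.05358494 1.28036912] [-0.69677512  0.70922737 -0.07694965  0.07469748] [[422.58064259   0.         277.81077687]
 [  0.         422.58064259 202.43841729]
 [  0.           0.           1.        ]]
case [(0.85, array([ 0.5479, -0.0669,  0.088 ]))]
flap_tab [(0.68, array([ 0.555 , -0.0658,  0.0917]))]
carton_cover [(0.57, array([ 0.5803, -0.0411,  0.114 ]))]
carton_mid [(0.49, array([0.4625, 0.3219, 0.0481]))]
carton_low []
tray [(0.71, array([ 0.5172, -0.3186,  0.0066]))]
salve_jar [(0.65, array([0.5924, 0.4569, 0.0573]))]
rubber_stopper []
tape_reel [(0.54, array([ 0.3839, -0.211 ,  0.0202]))]
marker [(0.75, array([0.3806, 0.0066, 0.0073])), (0.56, array([ 0.5801, -0.0401,  0.1095]))]
```

```bash
python3 - <<'E'
from h import *
f=grab_frame("top")
for q,z in [("case",.086),("carton_cover",.108),("carton_mid",.048),("tray",.016)]:
    r,P=rect("top",q,f,z); print(q,r,"box",np.round(cv2.boxPoints(r)).tolist())
f=grab_frame("scene")
for q,z in [("carton_cover",.108),("carton_mid",.048)]:
    r,P=rect("scene",q,f,z); print(q,r,"box",np.round(cv2.boxPoints(r)).tolist())
E
```

```text
case ((545.7910766601562, -58.26666259765625), (181.16717529296875, 169.0717010498047), 87.55535888671875) box [[457.0, -145.0], [626.0, -152.0], [634.0, 29.0], [465.0, 36.0]]
carton_cover ((579.9674682617188, -38.718116760253906), (59.13069534301758, 39.096282958984375), 77.23712921142578) box [[554.0, -63.0], [593.0, -72.0], [606.0, -14.0], [567.0, -6.0]]
carton_mid ((459.46600341796875, 323.3450622558594), (67.40975189208984, 38.68119430541992), 76.88412475585938) box [[433.0, 295.0], [471.0, 286.0], [486.0, 352.0], [448.0, 361.0]]
tray ((513.0430297851562, -313.9609069824219), (115.75092315673828, 114.15592956542969), 3.063725709915161) box [[452.0, -260.0], [458.0, -374.0], [574.0, -368.0], [568.0, -254.0]]
carton_cover ((572.8377685546875, -34.034786224365234), (73.7076187133789, 63.08019256591797), 76.87846374511719) box [[534.0, -63.0], [595.0, -77.0], [612.0, -5.0], [550.0, 9.0]]
carton_mid ((453.123779296875, 327.68035888671875), (64.7340316772461, 52.96589660644531), 74.14712524414062) box [[419.0, 304.0], [470.0, 289.0], [487.0, 352.0], [436.0, 366.0]]
```

View pics/top0.png

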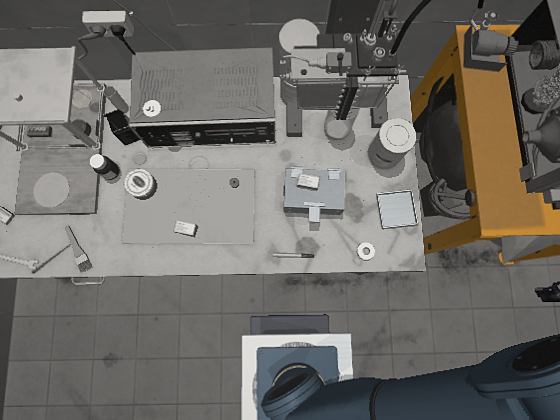

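View pics/scene0.png

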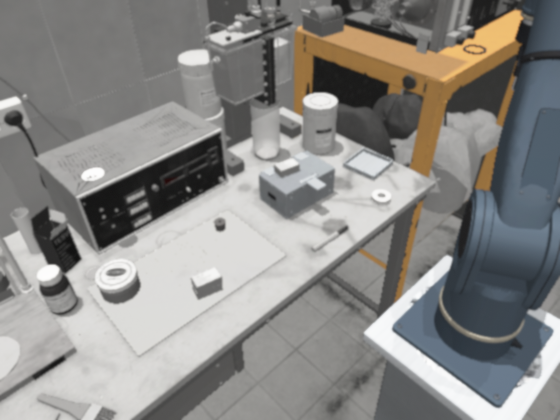

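The column is at about (186,229) in the top view, the carton on the flap at (308,182), the tab at (314,213) facing the robot and the tray at (396,210). The marker (293,255) and tape (366,251) are in front of the case. I'll go in over the front side, clear of the yellow frame.

Emit:
step_arm --pt "0.056 -0.118 -0.031 0 0 0" --pt "0.056 -0.118 -0.031 0 0 0" --pt "0.056 -0.118 -0.031 0 0 0" --pt "0.056 -0.118 -0.031 0 0 0" --pt "0.056 -0.118 -0.031 0 0 0" --pt "0.056 -0.118 -0.031 0 0 0" --pt "0.1226 -0.0643 0 0 0 0" --pt "0.1226 -0.0643 0 0 0 0" --pt "0.1226 -0.0643 0 0 0 0" --pt "0.1226 -0.0643 0 0 0 0" --pt "0.1226 -0.0643 0 0 0 0" --pt "0.1226 -0.0643 0 0 0 0" --gripper -1

```text
clock: 2.5
tcp_pos: [0.4091, -0.2561, 0.3002]
eef_rot: [0.978, 0.208, 0.0, 0.0]
ft_force: [0.0, -0.3, 1.1]
opening: 0.0852
gripper_force: 0.0
```

Emit:
step_arm --pt "0.1226 -0.0643 0 0 0 0" --pt "0.1226 -0.0643 0 0 0 0" --pt "0.1226 -0.0643 0 0 0 0" --pt "0.1226 -0.0643 0 0 0 0" --pt "0.1226 -0.0643 0 0 0 0" --pt "0 0 0 0 0 -0.0184" --pt "0 0 0 0 0 -0.0184" --pt "0 0 0 0 0 -0.0184" --pt "0 0 0 0 0 -0.0184" --pt "0 0 0 0 0 -0.0184" --pt "0 0 0 0 0 -0.0184" --pt "0 0 0 0 0 -0.0184"

```text
clock: 3.5
tcp_pos: [0.5155, -0.1216, 0.2999]
eef_rot: [0.815, 0.579, 0.0, 0.0]
ft_force: [-0.3, -0.6, 0.0]
opening: 0.0851
gripper_force: 0.0
```

```bash
cat >> h.py <<'E'
def delta(p,yaw_deg=None):
    """remaining shift in tool axes [shares], rows needed, turn about tool z [share]; yaw = world angle of tool y"""
    s=state(); T=R.from_quat(s["eef_rot"]); d=T.inv().apply(np.array(p)-s["tcp_pos"])
    y=T.apply([0,1,0]); a=np.degrees(np.arctan2(y[1],y[0]))
    print("tcp",s["tcp_pos"].round(4),"yaw",a.round(2),"zaxis",T.apply([0,0,1]).round(3),"shares",(d/.25).round(4),"rows>=",np.ceil(np.linalg.norm(d)/.0417),
      "turn",None if yaw_deg is None else round(-(yaw_deg-a)/360,4), "t",round(s["clock"],2))
E
python3 - <<'E'
from h import *
f=grab_frame("wrist"); save(f,"w1.png"); print(f["xyz"])
for q,z in [("carton_cover",.108),("case",.086)]:
    print(q,rec("wrist",q,f)); r,P=rect("wrist",q,f,z); print(r,np.round(cv2.boxPoints(r)).tolist())
print(rec("wrist","flap_tab",f))
delta([.58,-.039,.18],-13)
E
```

```text
[ 0.53838011 -0.05559822  0.42023333]
carton_cover [(0.64, array([ 0.5801, -0.0403,  0.1066]))]
((542.741455078125, -59.593345642089844), (164.44508361816406, 146.40951538085938), 85.778076171875) [[464.0, -136.0], [610.0, -147.0], [622.0, 17.0], [476.0, 28.0]]
case [(0.97, array([ 0.5524, -0.0608,  0.0832]))]
((547.0599975585938, -60.82250213623047), (176.7601318359375, 163.55392456054688), 86.31288146972656) [[460.0, -144.0], [623.0, -154.0], [634.0, 22.0], [471.0, 33.0]]
[(0.8, array([ 0.5514, -0.0613,  0.0821]))]
tcp [ 0.5155 -0.1217  0.2998] yaw -19.77 zaxis [ 0. -0. -1.] shares [0.3986 0.131  0.4794] rows>= 4.0 turn -0.0188 t 3.8
```

View pics/w1.png

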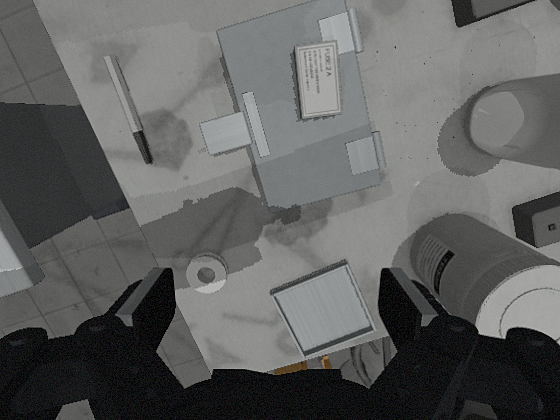

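The wrist view shows the carton's top face, about (296,44)-(340,115). The flap's front edge runs from (217,31) to (268,209) and the tab is at (225,132). The right bystander canisters stay clear. The carton mask picked up the flap, so I'll threshold the carton directly.

```bash
python3 - <<'E'
from h import *
f=grab_frame("wrist"); g=f["pixels"].mean(2)
m=np.zeros(g.shape,np.uint8); m[32:125,288:345]=(g[32:125,288:345]>175)
m=cv2.morphologyEx(m,cv2.MORPH_CLOSE,np.ones((7,7)))
c=max(cv2.findContours(m,0,2)[0],key=cv2.contourArea); print("px",cv2.minAreaRect(c))
r=cv2.minAreaRect((ray(f,c[:,0,:],.108)[:,:2]*1000).astype(np.float32)); print(r,cv2.boxPoints(r).round().tolist())
print("flap front corners",ray(f,[[217,31],[268,209],[384,183]],.086).round(4).tolist())
print("tab",ray(f,[[199,125],[208,154],[243,112],[250,143]],.088).round(4).tolist())
f=grab_frame("top")
for d in cut_out("top","carton_cover"):
    print(round(d["p"],2),cv2.boundingRect(d["mask"].astype(np.uint8)))
E
```

```text
px ((322.79998779296875, 53.90000915527344), (24.981992721557617, 38.263553619384766), 71.56504821777344)
((592.0978393554688, -23.453174591064453), (19.699377059936523, 31.494184494018555), 87.4636459350586) [[576.0, -33.0], [607.0, -34.0], [608.0, -14.0], [577.0, -13.0]]
flap front corners [[0.5138, 0.0284, 0.086], [0.4999, -0.1395, 0.086], [0.6166, -0.1533, 0.086]]
tab [[0.4675, -0.0405, 0.088], [0.465, -0.0683, 0.088], [0.5105, -0.0436, 0.088], [0.5065, -0.0723, 0.088]]
0.5 (296, 173, 23, 18)
```

```bash
python3 - <<'E'
from h import *
f=grab_frame("wrist"); g=f["pixels"].mean(2)
P=ray(f,[[296,44],[337,38],[341,113],[302,119]],.108)[:,:2]*1000; print(P.round(1).tolist(),P.mean(0))
i=cv2.resize(f["pixels"][20:140,270:370],None,fx=5,fy=5,interpolation=2); cv2.imwrite("pics/c1.png",i[:,:,::-1])
for th in (120,130,140,150,160):
    m=np.zeros(g.shape,np.uint8); m[30:125,285:346]=(g[30:125,285:346]>th)
    m=cv2.morphologyEx(m,cv2.MORPH_CLOSE,np.ones((9,9)))
    c=max(cv2.findContours(m,0,2)[0],key=cv2.contourArea); r=cv2.minAreaRect((ray(f,c[:,0,:],.108)[:,:2]*1000).astype(np.float32)); print(th,r)
E
```

```text
[[573.1, -8.3], [606.6, -15.4], [592.2, -73.8], [558.6, -67.2]] [582.62125581 -41.18398057]
120 ((580.44140625, -39.59657287597656), (75.43609619140625, 52.73836135864258), 70.6495361328125)
130 ((580.44091796875, -39.59638214111328), (75.43424987792969, 52.74209213256836), 70.64751434326172)
140 ((583.546630859375, -39.679203033447266), (73.24304962158203, 41.890872955322266), 71.27098846435547)
150 ((585.5855712890625, -37.114383697509766), (67.1227798461914, 40.805763244628906), 73.18356323242188)
160 ((585.9374389648438, -37.19812774658203), (67.07948303222656, 40.08267593383789), 73.18280792236328)
```

View pics/c1.png

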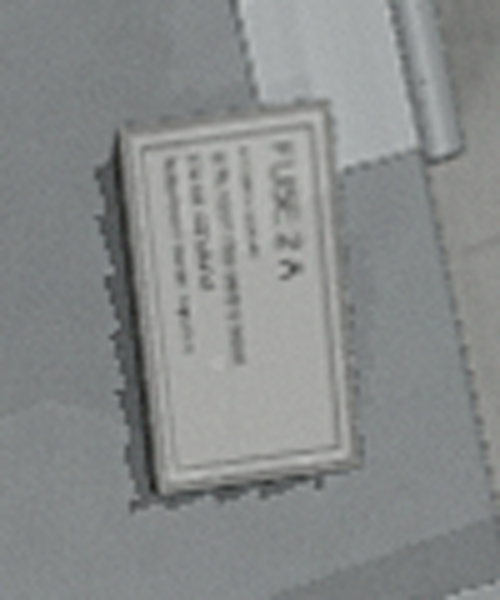

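The crop gives corners at (294,47), (335,40), (341,113) and (302,118). That puts the carton centre at (0.582, -0.0415), yaw about -13.5°, size 34x60 mm, which fits.

Emit:
step_arm --pt "0 0 0 0 0 -0.0174" --pt "0 0 0 0 0 0"

```text
clock: 4.17
tcp_pos: [0.5155, -0.1215, 0.2998]
eef_rot: [0.783, 0.622, -0.0, 0.0]
ft_force: [0.9, 0.8, 0.5]
opening: 0.0856
gripper_force: 0.0
```

```bash
python3 -c "
from h import *
delta([.582,-.0415,.16],-13.5)"
```

```text
tcp [ 0.5155 -0.1215  0.2998] yaw -13.06 zaxis [ 0. -0. -1.] shares [0.3719 0.1867 0.5592] rows>= 5.0 turn 0.0012 t 4.17
```

Emit:
step_arm --pt "0.062 0.0311 0.0932 0 0 0" --pt "0.062 0.0311 0.0932 0 0 0" --pt "0.062 0.0311 0.0932 0 0 0" --pt "0.062 0.0311 0.0932 0 0 0" --pt "0.062 0.0311 0.0932 0 0 0" --pt "0.062 0.0311 0.0932 0 0 0" --pt "0 0 0.05 0 0 0.0012" --pt "0 0 0.05 0 0 0" --pt "0 0 0.05 0 0 0" --pt "0 0 0.04 0 0 0" --pt "0 0 0 0 0 0"

```text
clock: 5.08
tcp_pos: [0.5813, -0.0419, 0.1106]
eef_rot: [0.787, 0.617, -0.001, -0.001]
ft_force: [-0.2, 0.1, -0.3]
opening: 0.0854
gripper_force: 0.0
```

Emit:
step_arm --pt "0 0 0 0 0 0" --pt "0 0 0 0 0 0" --pt "0 0 0 0 0 0" --pt "0 0 0 0 0 0" --pt "0 0 0 0 0 0" --pt "0 0 0 0 0 0" --pt "0 0 0 0 0 0" --pt "0 0 0 0 0 0" --gripper 1 --newtons 25

```text
clock: 5.75
tcp_pos: [0.5827, -0.042, 0.1134]
eef_rot: [0.787, 0.617, 0.0, 0.001]
ft_force: [-0.6, -0.8, 6.4]
opening: 0.0354
gripper_force: 26.8
```

Emit:
step_arm --pt "0 0 -0.06 0 0 0" --pt "0 0 -0.12 0 0 0" --pt "0 0 -0.12 0 0 0" --pt "0 0 -0.12 0 0 0" --pt "0.1155 -0.08 0 0 0 0" --pt "0.1155 -0.08 0 0 0 0" --pt "0.1155 -0.08 0 0 0 0" --pt "0.1155 -0.08 0 0 0 0" --pt "0.1155 -0.08 0 0 0 0" --pt "0.1155 -0.08 0 0 0 0" --pt "0.1155 -0.08 0 0 0 0" --pt "0.1155 -0.08 0 0 0 0"

```text
clock: 6.75
tcp_pos: [0.4809, 0.2218, 0.2177]
eef_rot: [0.787, 0.617, 0.0, 0.0]
ft_force: [1.4, 0.6, -0.9]
opening: 0.0352
gripper_force: 26.0
```

Emit:
step_arm --pt "0 0 0 0 0 0" --pt "0 0 0 0 0 0"

```text
clock: 6.92
tcp_pos: [0.4807, 0.2228, 0.2178]
eef_rot: [0.785, 0.619, 0.0, -0.0]
ft_force: [0.5, 0.6, 0.0]
opening: 0.0353
gripper_force: 26.0
```

```bash
python3 - <<'E'
from h import *
f=grab_frame("wrist"); save(f,"w2.png")
print(rec("wrist","carton_mid",f,3))
for d in cut_out("wrist","carton_mid"):
    c=max(cv2.findContours(d["mask"].astype(np.uint8),0,2)[0],key=cv2.contourArea)
    r=cv2.minAreaRect((ray(f,c[:,0,:],.048)[:,:2]*1000).astype(np.float32)); print(round(d["p"],2),cv2.boundingRect(c),r)
delta([.459,.323,.12],-13)
E
```

```text
[(0.77, array([0.4628, 0.3261, 0.0484]))]
0.87 (199, 42, 50, 81) ((462.2660217285156, 323.6867370605469), (59.81782150268555, 37.57268142700195), 77.0630111694336)
0.35 (393, 391, 35, 29) ((561.589599609375, -30.20159339904785), (17.859956741333008, 52.06363296508789), 25.43632698059082)
tcp [0.4823 0.2192 0.2174] yaw -13.84 zaxis [ 0.    -0.001 -1.   ] shares [ 0.3812 -0.1898  0.3893] rows>= 4.0 turn -0.0023 t 7.07
```

View pics/w2.png

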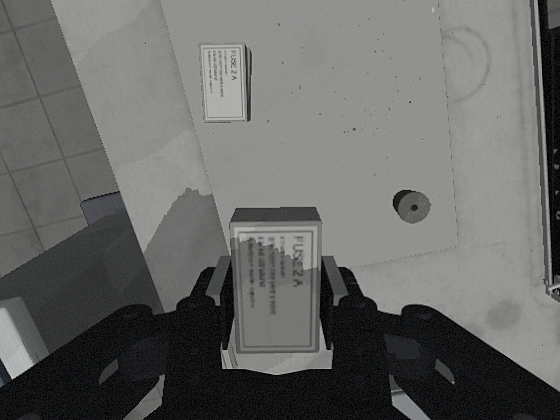

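Mid carton's top is at (200–246, 43–121). The held carton's top is at (230,222)-(320,353), square in the jaws.

```bash
python3 - <<'E'
from h import *
f=grab_frame("wrist")
P=ray(f,[[230,222],[322,222],[320,353],[233,353]],.2125)[:,:2]*1000; c=P.mean(0); print(P.round(1).tolist(),c)
Q=ray(f,[[200,44],[243,43],[247,120],[204,122]],.048)[:,:2]*1000; print(Q.round(1).tolist(),Q.mean(0))
s=state(); off=c/1000-s["tcp_pos"][:2]; print("off",off)
m=Q.mean(0)/1000
delta([*(m-off),.11],-13)
delta([*m,.11],-13)
E
```

```text
[[472.2, 252.9], [506.2, 244.5], [493.3, 187.0], [457.1, 195.9]] [482.21827759 220.08560946]
[[454.3, 351.8], [486.6, 344.4], [474.6, 288.2], [440.2, 295.2]] [463.92016564 319.88508609]
off [-0.00014478  0.00104589]
tcp [0.4824 0.219  0.2174] yaw -13.88 zaxis [ 0.    -0.001 -1.   ] shares [ 0.3703 -0.1669  0.4295] rows>= 4.0 turn -0.0024 t 7.12
tcp [0.4824 0.219  0.2174] yaw -13.88 zaxis [ 0.    -0.001 -1.   ] shares [ 0.3742 -0.1685  0.4295] rows>= 4.0 turn -0.0024 t 7.12
```

Emit:
step_arm --pt "0.0628 -0.0292 0.0 0 0 -0.0024" --pt "0.0628 -0.0292 0.0 0 0 0" --pt "0.0628 -0.0292 0.08 0 0 0" --pt "0.0628 -0.0292 0.08 0 0 0" --pt "0.0628 -0.0292 0.08 0 0 0" --pt "0.0628 -0.0292 0.08 0 0 0" --pt "0 0 0.08 0 0 0" --pt "0 0 0.04 0 0 0" --pt "0 0 0.04 0 0 0" --pt "0 0 0 0 0 0" --pt "0 0 0 0 0 0"

```text
clock: 8.03
tcp_pos: [0.461, 0.3211, 0.0977]
eef_rot: [0.783, 0.623, -0.0, 0.0]
ft_force: [-0.4, -0.4, -1.0]
opening: 0.0355
gripper_force: 26.0
```

```bash
python3 - <<'E'
from h import *
f=grab_frame("scene"); i=cv2.resize(f["pixels"][230:330,150:270],None,fx=5,fy=5,interpolation=2); cv2.imwrite("pics/c2.png",i[:,:,::-1])
delta([.4625,.321,.0755],-13)
E
```

```text
tcp [0.4612 0.3216 0.0983] yaw -12.97 zaxis [ 0.001  0.    -1.   ] shares [-0.0011  0.0056  0.091 ] rows>= 1.0 turn 0.0001 t 8.08
```

View pics/c2.png

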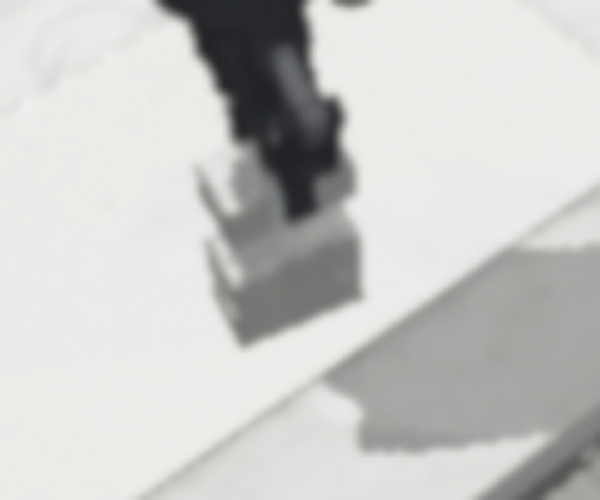

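```bash
python3 - <<'E'
from h import *
f=grab_frame("scene"); Rm,t=cam(f)
def box(x,y,yaw,z0,z1):
    c,s=np.cos(np.radians(yaw)),np.sin(np.radians(yaw))
    return np.array([[x+c*a*.018-s*b*.03,y+s*a*.018+c*b*.03,z] for z in (z0,z1) for a,b in [(-1,-1),(-1,1),(1,1),(1,-1)]])
def proj(P):
    return cv2.projectPoints(P,cv2.Rodrigues(Rm.T)[0],-Rm.T@t,np.array(f["camera_matrix"]),np.array(f["distortion"]))[0][:,0]
cr=f["pixels"][230:330,150:270].copy(); i=cv2.resize(cr,None,fx=6,fy=6,interpolation=2)
for B,col in [(box(.4625,.321,-13,.004,.048),(255,0,0)),(box(.4612,.3226,-13,.071,.093),(0,255,0))]:
    p=((proj(B)-[150,230]+.5)*6).astype(int)
    for a in range(4):
        for u,v in [(a,(a+1)%4),(a+4,(a+1)%4+4),(a,a+4)]: cv2.line(i,p[u].tolist(),p[v].tolist(),col,1)
cv2.imwrite("pics/c3.png",i[:,:,::-1])
E
```

```text
(no output)
```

View pics/c3.png

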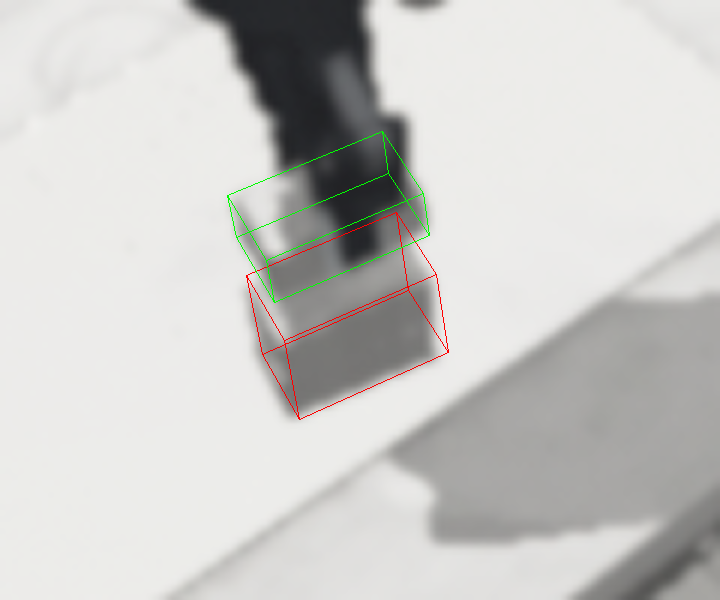

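The overlay shows both boxes within about 2–3 mm. The column lies slightly more to +y, so I'll correct by about 1.5 mm and lower.

Emit:
step_arm --pt "0.0066 0.004 0 0 0 0" --pt "0 0 0.03 0 0 0" --pt "0 0 0.03 0 0 0" --pt "0 0 0.025 0 0 0" --pt "0 0 0 0 0 0" --pt "0 0 0 0 0 0" --pt "0 0 0 0 0 0"

```text
clock: 8.72
tcp_pos: [0.4614, 0.3235, 0.0758]
eef_rot: [0.782, 0.623, -0.0, -0.0]
ft_force: [0.5, 0.2, -0.5]
opening: 0.035
gripper_force: 25.6
```

Emit:
step_arm --pt "0 0 0.005 0 0 0" --pt "0 0 0 0 0 0" --pt "0 0 0 0 0 0"

```text
clock: 8.97
tcp_pos: [0.4617, 0.3236, 0.075]
eef_rot: [0.782, 0.623, 0.0, -0.0]
ft_force: [0.5, 1.2, -0.4]
opening: 0.0357
gripper_force: 25.6
```

Emit:
step_arm --pt "0 0 0.005 0 0 0" --pt "0 0 0 0 0 0" --pt "0 0 0 0 0 0"

```text
clock: 9.22
tcp_pos: [0.4618, 0.3235, 0.0747]
eef_rot: [0.782, 0.623, 0.0, 0.0]
ft_force: [-3.6, -2.4, 12.5]
opening: 0.0352
gripper_force: 27.1
```

Contact (12 N). Open and retreat straight up.

Emit:
step_arm --pt "0 0 -0.004 0 0 0" --pt "0 0 0 0 0 0" --pt "0 0 0 0 0 0" --pt "0 0 0 0 0 0" --pt "0 0 0 0 0 0" --pt "0 0 0 0 0 0" --gripper -0.4

```text
clock: 9.72
tcp_pos: [0.4617, 0.3236, 0.0746]
eef_rot: [0.782, 0.623, -0.0, -0.0]
ft_force: [0.4, -0.7, 0.7]
opening: 0.0598
gripper_force: 0.0
```

Emit:
step_arm --pt "0 0 -0.04 0 0 0" --pt "0 0 -0.1 0 0 0" --pt "0 0 -0.12 0 0 0" --pt "0 0 -0.12 0 0 0" --pt "0 0 -0.12 0 0 0" --pt "-0.1 0 0 0 0 0" --pt "-0.1 0 0 0 0 0" --pt "-0.1 0 0 0 0 0" --pt "-0.1 0 0 0 0 0" --pt "0 0 0 0 0 0"

```text
clock: 10.55
tcp_pos: [0.4384, 0.2209, 0.2002]
eef_rot: [0.783, 0.622, -0.001, 0.001]
ft_force: [0.1, -1.3, -0.6]
opening: 0.0601
gripper_force: 0.0
```

```bash
python3 - <<'E'
from h import *
f=grab_frame("wrist"); save(f,"w3.png"); print(rec("wrist","carton_mid",f,3),rec("wrist","carton_cover",f,3))
for d in cut_out("wrist","carton_cover"):
    c=max(cv2.findContours(d["mask"].astype(np.uint8),0,2)[0],key=cv2.contourArea)
    r=cv2.minAreaRect((ray(f,c[:,0,:],.07)[:,:2]*1000).astype(np.float32)); print(round(d["p"],2),cv2.boundingRect(c),r)
x=cv2.boundingRect(c); print(x)
i=cv2.resize(f["pixels"][:240,120:420],None,fx=2.5,fy=2.5,interpolation=2); cv2.imwrite("pics/c4.png",i[:,:,::-1])
delta([.44,-.05,.2],-95)
E
```

```text
[] [(0.71, array([0.4617, 0.3243, 0.0688])), (0.44, array([0.5989, 0.1843, 0.0307]))]
0.56 (247, 8, 57, 98) ((461.73687744140625, 324.0003662109375), (60.96351623535156, 37.00643539428711), 77.95746612548828)
(247, 8, 57, 98)
tcp [0.4397 0.227  0.2003] yaw -12.85 zaxis [ 0.001  0.001 -1.   ] shares [-1.0801e+00  2.4780e-01  1.0000e-04] rows>= 7.0 turn 0.2282 t 10.75
```

View pics/c4.png

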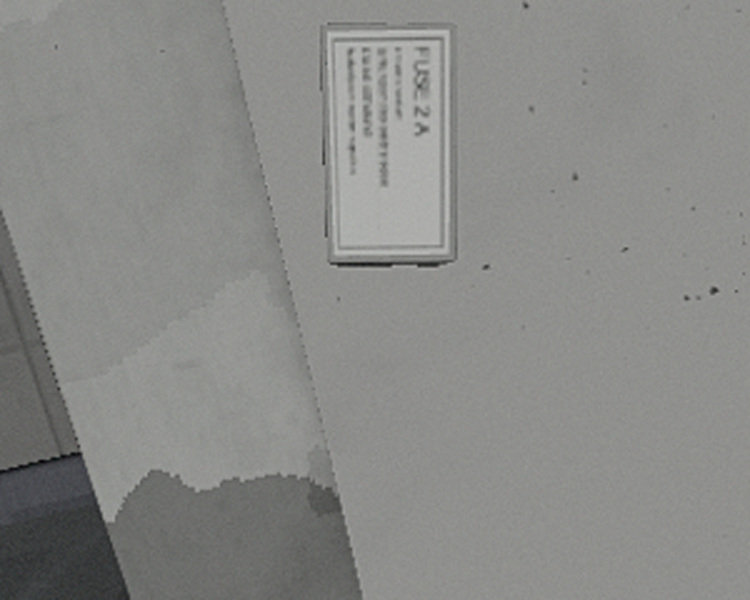

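The carton sits at (0.4617, 0.324), within about 1 mm of the column, with both sides flush. Next is the tab, with the gripper turned so the camera stays on the robot's side.

Emit:
step_arm --pt "-0.1182 0.0462 0.009 0 0 0" --pt "-0.1182 0.0462 0.009 0 0 0" --pt "-0.1182 0.0462 0.009 0 0 0" --pt "-0.1182 0.0462 0.009 0 0 0" --pt "-0.1182 0.0462 0.009 0 0 0" --pt "-0.1182 0.0462 0.009 0 0 0" --pt "-0.1182 0.0462 0.009 0 0 0" --pt "-0.1182 0.0462 0.009 0 0 0" --pt "-0.1182 0.0462 0.009 0 0 0" --pt "0 0 0 0 0 -0.0194" --pt "0 0 0 0 0 -0.0194" --pt "0 0 0 0 0 -0.0194" --gripper -1

```text
clock: 11.75
tcp_pos: [0.4823, -0.0559, 0.1795]
eef_rot: [0.653, 0.757, 0.0, -0.0]
ft_force: [0.9, -0.3, -0.4]
opening: 0.0853
gripper_force: 0.0
```

Emit:
step_arm --pt "0 0 0 0 0 -0.0194" --pt "0 0 0 0 0 -0.0194" --pt "0 0 0 0 0 -0.0194" --pt "0 0 0 0 0 -0.0194" --pt "0 0 0 0 0 -0.0194" --pt "0 0 0 0 0 -0.0194" --pt "0 0 0 0 0 -0.0194" --pt "0 0 0 0 0 -0.0194" --pt "0 0 0 0 0 -0.0194" --pt "0 0 0 0 0 -0.0194" --pt "0 0 0 0 0 -0.0194" --pt "0 0 0 0 0 0"

```text
clock: 12.75
tcp_pos: [0.4822, -0.0555, 0.1795]
eef_rot: [0.041, 0.999, 0.001, 0.0]
ft_force: [-0.3, 0.6, -0.2]
opening: 0.0853
gripper_force: 0.0
```

```bash
python3 - <<'E'
from h import *
delta([.482,-.0555,.087],85)
f=grab_frame("wrist"); save(f,"w4.png"); print(f["xyz"],rec("wrist","flap_tab",f,2))
E
```

```text
tcp [ 0.4822 -0.0555  0.1795] yaw 85.27 zaxis [ 0.     0.001 -1.   ] shares [ 0.0008 -0.0005  0.3699] rows>= 3.0 turn 0.0008 t 12.75
[ 0.41275858 -0.04953916  0.2997808 ] [(0.74, array([ 0.5449, -0.0614,  0.0825]))]
```

View pics/w4.png

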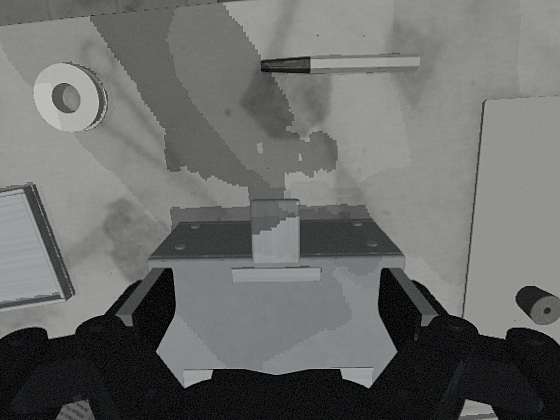

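The tab is centred between the open fingers, at columns 250–299 with its tip at row 199. The flap's front edge is level at row about 257, corners (148,257) and (407,255).

```bash
python3 - <<'E'
from h import *
f=grab_frame("wrist")
print(ray(f,[[250,199],[299,200]],.088).round(4).tolist(),ray(f,[[148,257],[407,255]],.086).round(4).tolist())
E
```

```text
[[0.4626, -0.0702, 0.088], [0.4661, -0.0394, 0.088]] [[0.4964, -0.1431, 0.086], [0.5113, 0.03, 0.086]]
```

Emit:
step_arm --pt "0 0 0.09 0 0 0" --pt "0 0 0.1 0 0 0" --pt "0 0 0.1 0 0 0" --pt "0 0 0.08 0 0 0" --pt "0 0 0 0 0 0"

```text
clock: 13.32
tcp_pos: [0.4799, -0.0561, 0.0842]
eef_rot: [0.046, 0.999, 0.0, -0.002]
ft_force: [-0.9, -0.2, 0.4]
opening: 0.0858
gripper_force: 0.0
```

Emit:
step_arm --pt "0 0 0 0 0 0" --pt "0 0 0 0 0 0" --pt "0 0 0 0 0 0" --pt "0 0 0 0 0 0" --pt "0 0 0 0 0 0" --pt "0 0 0 0 0 0" --pt "0 0 0 0 0 0" --pt "0 0 0 0 0 0" --pt "0 0 0 0 0 0" --gripper 1 --newtons 25

```text
clock: 14.07
tcp_pos: [0.4821, -0.0563, 0.0881]
eef_rot: [0.044, 0.999, -0.0, 0.001]
ft_force: [-1.4, -0.7, 7.9]
opening: 0.0317
gripper_force: 25.4
```

```bash
python3 - <<'E'
from h import *
f=grab_frame("top")
for n,uv in dict(beaker=[338,146],head=[345,118],canister=[372,150]).items():
    print(n,[ray(f,[uv],z)[0].round(3).tolist() for z in (0,.15,.3)])
f=grab_frame("scene")
for n,uv in dict(beakertop=[266,112],beakerbot=[266,158],headlow=[240,100]).items():
    print(n,[ray(f,[uv],z)[0].round(3).tolist() for z in (0,.15,.3)])
E
```

```text
beaker [[0.724, -0.149, 0.0], [0.67, -0.125, 0.15], [0.616, -0.101, 0.3]]
head [[0.819, -0.176, 0.0], [0.754, -0.149, 0.15], [0.689, -0.122, 0.3]]
canister [[0.709, -0.257, 0.0], [0.656, -0.22, 0.15], [0.604, -0.184, 0.3]]
beakertop [[0.98, -0.324, 0.0], [0.773, -0.143, 0.15], [0.567, 0.037, 0.3]]
beakerbot [[0.762, -0.126, 0.0], [0.595, 0.019, 0.15], [0.428, 0.163, 0.3]]
headlow [[1.118, -0.317, 0.0], [0.886, -0.137, 0.15], [0.655, 0.042, 0.3]]
```

Obstacles behind are at x ≥ 0.72, clear of the arc. Swinging the flap.

Emit:
step_arm --pt "-0.0028 0 -0.0563 0 0 0" --pt "-0.0084 0 -0.0558 0 0 0" --pt "-0.014 0 -0.0546 0 0 0" --pt "-0.0193 0 -0.053 0 0 0" --pt "-0.0245 0 -0.0508 0 0 0" --pt "-0.0295 0 -0.0481 0 0 0" --pt "-0.0341 0 -0.0449 0 0 0" --pt "-0.0384 0 -0.0413 0 0 0" --pt "-0.0424 0 -0.0372 0 0 0"

```text
clock: 14.92
tcp_pos: [0.5347, -0.06, 0.1984]
eef_rot: [0.044, 0.999, 0.001, 0.0]
ft_force: [2.7, 4.5, -9.0]
opening: 0.0312
gripper_force: 25.5
```

Emit:
step_arm --pt "-0.0459 0 -0.0328 0 0 0" --pt "-0.0489 0 -0.028 0 0 0" --pt "-0.0514 0 -0.023 0 0 0" --pt "-0.0535 0 -0.0178 0 0 0" --pt "-0.055 0 -0.0123 0 0 0" --pt "-0.056 0 -0.0068 0 0 0" --pt "-0.0563 0 -0.0012 0 0 0" --pt "-0.0562 0 0.0045 0 0 0" --pt "-0.0555 0 0.0101 0 0 0" --pt "0 0 0 0 0 0" --pt "0 0 0 0 0 0"

```text
clock: 15.83
tcp_pos: [0.6549, -0.0681, 0.2253]
eef_rot: [0.043, 0.999, 0.002, 0.001]
ft_force: [1.8, 9.2, 0.6]
opening: 0.0316
gripper_force: 26.6
```

Emit:
step_arm --pt "0 0 0 0 0 0" --pt "0 0 0 0 0 0" --pt "0 0 0 0 0 0" --pt "0 0 0 0 0 0" --pt "0 0 -0.05 0 0 0" --pt "0 0 -0.1 0 0 0" --pt "0 0 -0.1 0 0 0" --pt "0 0 -0.05 0 0 0" --pt "0.08 0 0 0 0 0" --pt "0.04 0 0 0 0 0" --pt "0 0 0 0 0 0" --gripper -1

```text
clock: 16.75
tcp_pos: [0.6225, -0.0689, 0.3011]
eef_rot: [0.044, 0.999, -0.0, 0.0]
ft_force: [0.6, 1.2, 0.2]
opening: 0.0852
gripper_force: 0.0
```

```bash
python3 - <<'E'
from h import *
f=grab_frame("wrist"); save(f,"w5.png"); print(f["xyz"])
for q in ["plate_handle","filter_plate","blank_plate","case","tray"]: print(q,rec("wrist",q,f,2))
f2=grab_frame("top"); print(rec("top","filter_plate",f2,2),rec("top","tray",f2,1))
delta([.567,-.06,.2],85)
E
```

```text
[ 0.55311987 -0.06227485  0.42131305]
plate_handle [(0.72, array([ 0.5617, -0.0914,  0.0479])), (0.62, array([ 0.5629, -0.0314,  0.0518]))]
filter_plate [(0.64, array([ 0.5627, -0.0344,  0.052 ]))]
blank_plate [(0.73, array([ 0.5619, -0.0917,  0.0485]))]
case [(0.82, array([ 0.6091, -0.0638,  0.0773]))]
tray [(0.92, array([ 0.512 , -0.3179,  0.0012])), (0.68, array([ 0.5619, -0.0293,  0.0529]))]
[(0.66, array([ 0.5661, -0.0281,  0.053 ])), (0.16, array([0.4619, 0.3247, 0.0712]))] [(0.77, array([ 0.5137, -0.2771,  0.007 ]))]
tcp [ 0.6241 -0.069   0.2991] yaw 84.89 zaxis [-0.  0. -1.] shares [0.2308 0.0156 0.3964] rows>= 3.0 turn -0.0003 t 17.2
```

View pics/w5.png

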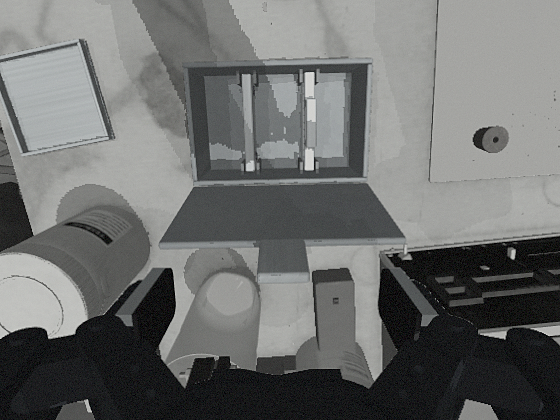

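The flap stands open. The filter plate with its handle is in the +y slot (handle px (311,96–150)), and the blank is in the other at px 248.

```bash
python3 - <<'E'
from h import *
f=grab_frame("wrist")
h=ray(f,[[311,96],[311,150],[311,123]],.072); print(h.round(4).tolist())
print("rim",ray(f,[[186,66],[372,60],[366,178],[193,183]],.08).round(4).tolist())
T=ray(f,[[1,60],[84,40],[114,138],[23,155]],.016); print("tray",T.round(4).tolist(),T.mean(0))
delta([.564,-.0297,.2],85.2)
E
```

```text
[[0.5411, -0.0277, 0.072], [0.5923, -0.031, 0.072], [0.5662, -0.0293, 0.072]]
rim [[0.5048, -0.1409, 0.08], [0.5151, 0.0291, 0.08], [0.6239, 0.0212, 0.08], [0.6134, -0.1513, 0.08]]
tray [[0.4694, -0.3574, 0.016], [0.459, -0.2611, 0.016], [0.564, -0.2507, 0.016], [0.573, -0.3623, 0.016]] [ 0.51632537 -0.30786558  0.016     ]
tcp [ 0.6241 -0.069   0.2991] yaw 84.9 zaxis [-0.  0. -1.] shares [0.2531 0.1351 0.3964] rows>= 3.0 turn -0.0008 t 17.25
```

Emit:
step_arm --pt "0.083 0.045 0 0 0 -0.0008" --pt "0.083 0.045 0 0 0 0" --pt "0.083 0.045 0 0 0 0" --pt "0 0 0 0 0 0" --pt "0 0 0.1 0 0 0" --pt "0 0 0.1 0 0 0" --pt "0 0 0.1 0 0 0" --pt "0 0 0.1 0 0 0" --pt "0 0 0.08 0 0 0" --pt "0 0 0.08 0 0 0" --pt "0 0 0 0 0 0" --gripper 0.1

```text
clock: 18.17
tcp_pos: [0.5632, -0.0307, 0.1559]
eef_rot: [0.042, 0.999, -0.0, -0.003]
ft_force: [-1.1, 0.8, 0.4]
opening: 0.0382
gripper_force: 0.0
```

```bash
python3 - <<'E'
from h import *
f=grab_frame("wrist"); save(f,"w6.png"); print(rec("wrist","plate_handle",f,2))
delta([.565,-.0295,.073],85.2)
E
```

```text
[(0.66, array([ 0.5538, -0.0252,  0.0738]))]
tcp [ 0.5649 -0.03    0.1593] yaw 85.2 zaxis [-0.001  0.    -1.   ] shares [-0.0007  0.0019  0.3453] rows>= 3.0 turn -0.0 t 18.27
```

View pics/w6.png

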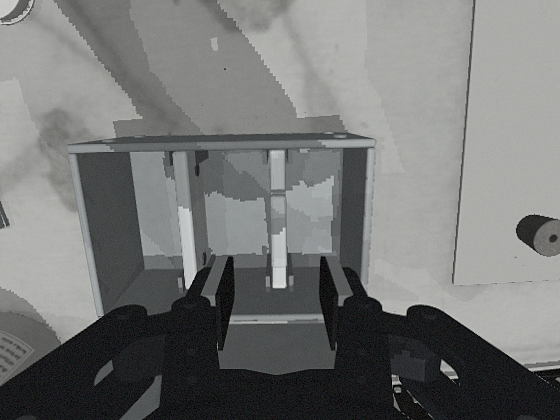

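The handle (px 279) is midway between the fingers (225, 328) and parallel to them. Descend and grip.

Emit:
step_arm --pt "0 0 0.08 0 0 0" --pt "0 0 0.08 0 0 0" --pt "0 0 0.08 0 0 0" --pt "0 0 0.06 0 0 0" --pt "0 0 0.045 0 0 0" --pt "0 0 0 0 0 0" --pt "0 0 0 0 0 0"

```text
clock: 18.85
tcp_pos: [0.5654, -0.03, 0.0739]
eef_rot: [0.042, 0.999, 0.0, 0.0]
ft_force: [-0.2, 0.2, 0.6]
opening: 0.0382
gripper_force: 0.0
```

Emit:
step_arm --pt "0 0 0 0 0 0" --pt "0 0 0 0 0 0" --pt "0 0 0 0 0 0" --pt "0 0 0 0 0 0" --pt "0 0 0 0 0 0" --pt "0 0 0 0 0 0" --pt "0 0 0 0 0 0" --gripper 1 --newtons 40

```text
clock: 19.43
tcp_pos: [0.5655, -0.03, 0.0743]
eef_rot: [0.042, 0.999, -0.0, 0.001]
ft_force: [-0.4, -0.0, 6.1]
opening: 0.009
gripper_force: 39.3
```

Emit:
step_arm --pt "0 0 -0.03 0 0 0" --pt "0 0 -0.05 0 0 0" --pt "0 0 -0.06 0 0 0" --pt "0 0 -0.07 0 0 0" --pt "0 0 -0.07 0 0 0" --pt "0 0 -0.07 0 0 0" --pt "0 0 -0.07 0 0 0" --pt "0 0 -0.06 0 0 0" --pt "0 0 -0.06 0 0 0" --pt "0 0 0 0 0 0" --pt "0 0 0 0 0 0"

```text
clock: 20.35
tcp_pos: [0.565, -0.0301, 0.2093]
eef_rot: [0.042, 0.999, -0.0, 0.001]
ft_force: [0.3, -0.4, -0.2]
opening: 0.0086
gripper_force: 39.3
```

```bash
python3 - <<'E'
from h import *
f=grab_frame("scene"); print(rec("scene","filter_plate",f,2),rec("scene","blank_plate",f,2),rec("scene","flap",f))
g=grab_frame("top"); print(rec("top","tray",g,2)); r,_=rect("top","tray",g,.016); print(r)
i=cv2.resize(f["pixels"][80:240,220:420],None,fx=4,fy=3.75,interpolation=2); cv2.imwrite("pics/c5.png",i[:,:,::-1])
delta([.5155,-.311,.175],85.2)
E
```

```text
[(0.86, array([ 0.5496, -0.029 ,  0.1702])), (0.36, array([ 0.6297, -0.0261,  0.1423]))] [(0.76, array([ 0.5817, -0.0907,  0.042 ])), (0.48, array([ 0.6322, -0.0263,  0.1363]))] [(0.87, array([ 0.6307, -0.0253,  0.1421]))]
[]
((604.63134765625, 183.03492736816406), (29.060585021972656, 27.8874568939209), 0.13573576509952545)
tcp [ 0.5645 -0.0301  0.2075] yaw 85.19 zaxis [-0.001  0.    -1.   ] shares [ 0.1008 -1.136   0.1298] rows>= 7.0 turn -0.0 t 20.7
```

Emit:
step_arm --pt "0.01 -0.06 0 0 0 0" --pt "0.01 -0.11 0 0 0 0" --pt "0.01 -0.13 0 0 0 0" --pt "0.01 -0.13 0 0 0 0" --pt "0.01 -0.13 0 0 0 0" --pt "0.01 -0.13 0 0 0 0" --pt "0.01 -0.13 0 0 0 0" --pt "0.01 -0.13 0 0 0 0" --pt "0.01 -0.12 0 0 0 0" --pt "0.01 -0.08 0 0 0 0" --pt "0 0 0 0 0 0"

```text
clock: 21.62
tcp_pos: [0.5135, -0.3204, 0.2068]
eef_rot: [0.046, 0.999, -0.001, -0.001]
ft_force: [-1.0, -0.8, -0.9]
opening: 0.0091
gripper_force: 39.3
```

Emit:
step_arm --pt "0 0 0.03 0 0 0" --pt "0 0 0.04 0 0 0" --pt "0 0 0.04 0 0 0" --pt "0 0 0.02 0 0 0" --pt "0 0 0 0 0 0" --pt "0 0 0 0 0 0" --pt "0 0 0 0 0 0" --pt "0 0 0 0 0 0"

```text
clock: 22.28
tcp_pos: [0.5161, -0.3144, 0.176]
eef_rot: [0.042, 0.999, -0.0, 0.0]
ft_force: [-0.4, 0.4, -1.6]
opening: 0.0092
gripper_force: 39.3
```

```bash
python3 - <<'E'
from h import *
for c in ("scene","top","wrist"):
    f=grab_frame(c)
    for q in ["filter_plate","tray","blank_plate","flap","carton_cover","tape_reel","marker"]: print(c,q,rec(c,q,f,1))
s=state(); print(s["gripper_force"],s["opening"],s["ft_force"])
delta([.515,-.314,.175],85.2)
E
```

```text
scene filter_plate [(0.81, array([ 0.5029, -0.3147,  0.1368]))]
scene tray [(0.81, array([ 0.5196, -0.3202,  0.0037]))]
scene blank_plate [(0.68, array([ 0.579 , -0.0933,  0.0411]))]
scene flap [(0.85, array([ 0.6306, -0.0678,  0.1472]))]
scene carton_cover [(0.78, array([0.4531, 0.3271, 0.0685]))]
scene tape_reel [(0.51, array([ 0.3824, -0.2105,  0.0183]))]
scene marker [(0.66, array([0.3768, 0.0101, 0.0146]))]
top filter_plate [(0.66, array([ 0.4934, -0.3087,  0.1483]))]
top tray [(0.72, array([ 0.5061, -0.3077,  0.0089]))]
top blank_plate [(0.16, array([ 0.609, -0.061,  0.062]))]
top flap [(0.67, array([ 0.6328, -0.0684,  0.1514]))]
top carton_cover [(0.58, array([0.464 , 0.3209, 0.069 ]))]
top tape_reel [(0.74, array([ 0.3851, -0.2148,  0.0164]))]
top marker [(0.69, array([0.5925, 0.454 , 0.0574]))]
wrist filter_plate [(0.84, array([ 0.4992, -0.3148,  0.1761]))]
wrist tray [(0.96, array([ 0.5087, -0.3254,  0.0049]))]
wrist blank_plate [(0.68, array([ 0.5699, -0.0975,  0.0346]))]
wrist flap [(0.78, array([ 0.6217, -0.1444,  0.0977]))]
wrist carton_cover []
wrist tape_reel [(0.91, array([ 0.3905, -0.2148,  0.0129]))]
wrist marker []
39.27026331424713 0.009329010947693875 [ 0.32714199  1.07706841 -1.32622614]
tcp [ 0.5157 -0.3145  0.1756] yaw 85.18 zaxis [ 0.  0. -1.] shares [0.003  0.0018 0.0024] rows>= 1.0 turn -0.0001 t 23.48
```

Everything is consistent: plate over the tray, flap upright, carton on the column, blank and bystanders where they were. Handing in.

```bash
python3 -c "
from plant import *
print(finish_job())"
```

```text
the job is handed in; nothing more can be done
None
```

The job is handed in and no verdict came back: the carton is released on the column, the flap is open at roughly 1.8 rad, and the filter plate is held still about 10 cm above the middle of the tray; I viewed 11 pictures, one over the limit of 10.

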